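Wipe the loaded hard drive in the degausser

ROBOT

A 6-joint arm with a two-finger parallel gripper is mounted at the origin on the work surface. World frame = base frame: x ahead of the robot, y to its left, z up, the work surface at z = 0. Lengths are in mm, angles in rad, forces in N, time in s.
With the tool pointing down it reaches from about 275 to 850 mm from the base axis. Payload 19 kg.
Tool frame: the origin (TCP) lies at the very end of the fingers, on their centre line; the grasp point (between the pads) lies 19 mm behind it; z points along the fingers, y is the direction in which the jaws open and shut (so a half turn about z gives the same grasp; the last joint's range is limited). The gripper opens to 85 mm and grips with 20 to 120 N. Pads are 22 mm wide; open, the fingers measure 114 mm over their backs; the gripper's body (76 mm by 85 mm) begins 54 mm behind the grasp point. The pads swing forward as they close: fully open they stand 13 mm farther back than shut.
Start: joints at [-1.287, 0.15, 1.437, -0, 1.554, -0.134], TCP at [233.278, -525.52, 231.267] pointing down, gripper open.
Joint ranges: [-2.8, 2.8], [-0.68, 2.1], [0.12, 2.68], [-1.39, 4.53], [0.16, 2.79], [-2.81, 2.81]. Speed limits (rad/s): [1.89, 1.89, 2.22, 3.01, 3.01, 3.01].

INTERFACE

Orientations are given as [roll, pitch, yaw] about the fixed x, y, z axes, in that order (R = Rz(yaw) Ry(pitch) Rx(roll)).
In Python, from station import r gives the robot as it stands. Calls block until the motion is done:
- r.movep(position, orientation): joint-space move of the TCP to a pose.
- r.move_linear(position, rot=None, vel=150, guard=None): straight line of the TCP; rot=None keeps the orientation; vel is the mean speed in mm/s. With guard (N) it stops when the force on the tool has changed by that much, and returns True; else False.
- r.set_joints(angles): joint-space move.
- r.let_go() and r.gripper_close(force=None): open the fingers fully, or close them until they stop; force is the grip in N (None keeps the last).
- r.hold(seconds).
- r.solve_ik(position, orientation): joint angles nearest the present ones, or None.
- r.get_state(): the state.
- r.get_image(name): name is "side" or "top"; returns the picture (384x512x3 uint8, blue, green, red); there is no depth.
- r.camera_model(name): a dict with "fovy" (degrees; the focal length in pixels is half the picture's height over the tangent of half this angle, whatever the lens; pixels are square), "cx", "cy" (the principal point, pixels), "eye" and "orientation" of the camera in the world. Camera axes: x right, y down, z forward; pixel columns grow to the right and rows downward; lengths in mm; the calibration is good to about 2 mm. A picture is of the moment at which its call begins. camera_model takes no time and is no camera call.
A pose or a line that the arm cannot do raises r.Unreachable and nothing moves.
- r.hand_in(): hands the job in, once; it reports no verdict.
Trained networks look in the newest picture that a camera, given by its name, has taken for a name from the list of things; names that differ only in an ending like _2 or _b are one class to them, and where a whole thing is asked for, a point or a joint stands for the part that bears it (a point fixed in the world has none). Each returns a list of dicts, best first, with "p" (0 to 1); they miss things now and then, are a little off and sometimes report something else, mostly with a low value. They report only what shows in the picture. A call takes as long as a camera call.
- r.boxes_of(target, camera): "bbox" ([centre column, centre row, width, height] in pixels, round what is visible of it).
- r.trace(target, camera): "pixels" (384x512 bool, what is visible of it) and "bbox" ([centre column, centre row, width, height] in pixels, round what is visible of it).
The state is a dict: "time": time; "q": joint angles; "joint_vel": joint speeds; "tau": joint torques, N m; "position": TCP position; "orientation": TCP orientation; "force": force on the tool from outside, world axes, zero at the start; "wrist_torque": the same for the moment, N m; "width": finger opening in mm.
Only numpy, scipy, OpenCV 4.12 (cv2) and the standard library are available. Lean on these libraries where they do the work, as an engineer would, in place of code of your own. Each camera call takes 0.05 s, during which the arm holds its last target.

TASK

A hard drive lies ready in the half-open drawer of the degausser: push the drawer fully home, then press the amber charge button fully in so that it stays in, and then press the green button fully in to fire the wipe, and move clear. Do not press the red stop or switch off the white mains rocker, and leave the drives, tools and other things lying about where they are; nothing is to be picked up.

Things in the scene. Friction and masses are not known exactly. Their poses are not given: they have to be found in the camera images.
- degausser: bench degausser that wipes hard drives: light grey steel box 360 wide x 420 deep x 140 mm high, fixed to the bench. Origin on the bench under the middle of its front face; its x axis points horizontally from the front face to the back, y to the left seen by the robot. The drawer is in the front face, which looks to the robot; the controls stand in one row on the flat top, 55 mm behind the front edge: from y = +140 mm to -140 mm white mains rocker, amber, green, red stop
- drawer_front (a point): middle of the outer face of the drawer's dark grey front, 95 mm above the bench. The front is a flat upright panel 180 wide, 76 high (from 40 to 116 mm above the bench), 12 mm thick; it lies on the degausser's centre line and slides along the degausser's x axis. A hard drive is clipped in the tray behind it
- drawer (a joint): how far the drawer stands out of the chassis, m: 0 = fully home (its 12 mm front against the chassis), up to 0.160; starts part open. Sliding friction about 3 N, no spring; it stays where it is left, and has a firm stop at 0
- charge_top (a point): middle of the top of the round amber charge button, 32 mm across, on an aluminium bezel 40 mm across and 6 mm high; its top stands 157 mm above the bench, 11 mm above the bezel, when out. It is 50 mm left of the centre line; the green button is 100 mm away, the mains rocker 90 mm
- charge (a joint): travel of the amber button, m: 0 = out, 0.007 = fully in. Maintained button: moves straight down against about 4 N and, having no return spring, stays in where it is pushed to; it is in when pushed down to its stop
- fire_top (a point): middle of the top of the round green button that fires the wipe, 32 mm across, same bezel and height as the amber one; 50 mm right of the centre line. The red stop is 90 mm away
- fire (a joint): travel of the green button, m: 0 = out, 0.007 = fully in; spring return, 2 N at first, 5 N fully in
- stop_top (a point): top of the red mushroom stop, 40 mm across, on a yellow collar, 172 mm above the bench; 140 mm right of the centre line
- stop (a joint): travel of the red stop, m: 0 = out (to stay), 0.006 = in
- mains_top (a point): middle of the white mains rocker, 20 x 30 mm in a black frame, about 152 mm above the bench; 140 mm left of the centre line
- mains (a joint): mains rocker, rad: 0 = on (to stay), 0.38 = off
- drive_next: 3.5-inch hard drive, grey metal, 147 x 102 x 26 mm, loose; origin under its centre, x along its length; lies flat on top of the degausser behind the controls
- parts_dish: small open steel bowl, 80 mm across, 25 mm high, loose, on top of the degausser behind the controls; origin under its centre
- circuit_board: green circuit board with parts on it, 150 x 100 mm, up to about 32 mm high, loose on the bench; origin under its centre
- screwdriver: grey-handled screwdriver, 200 mm long, lying loose on the bench
- hammer: hammer with a wooden handle, 260 mm long, lying loose on the bench
- drive_spare: 3.5-inch hard drive, grey metal, 147 x 102 x 26 mm, loose; origin under its centre, x along its length; lies flat on the bench
- tumbler: steel travel cup with black lid, 82 mm across, 165 mm high, standing loose on the bench; origin under its centre
- drill: cordless drill, grey and black, standing loose on its battery, about 205 mm high; origin under its centre

How it is judged:
By the outcome, as a careful person would: the job done as asked, in the order asked, and still so for the second after the job is handed in, with the robot touching nothing.
It also fails if it takes over 48 s, if anything falls off the work surface, if the arm or the gripper's body presses on something with over 40 N, if the wrist force passes 120 N, or if a joint passes its speed limit or range.

## Working session

There is one attempt and no reset: what is moved stays moved. The work goes in short steps, each a Python script; the robot and the scene stay as the last script left them, time stands still between calls to the robot, and variables do not carry over. Pictures are saved under pics/ and viewed, and the job is handed in when it is done.

```bash
mkdir -p pics; ls
python3 - <<'E'
from station import r
import cv2
for n in ("side","top"):
    im=r.get_image(n); cv2.imwrite(f"pics/{n}0.png",im)
    print(n,r.camera_model(n))
    for t in ("charge_top","fire_top","stop_top","mains_top","drawer_front","degausser"):
        print(t,[(round(d["p"],2),[round(float(x),1) for x in d["bbox"]]) for d in r.boxes_of(t,n)[:2]])
s=r.get_state();print(s["time"],s["force"],s["width"],s["orientation"])
E
```

```text
pics
side {'fovy': 47.3468861494861, 'cx': 250.74510644380615, 'cy': 197.69933192585302, 'eye': array([ -71.1532976 ,  961.02159843, 1289.77730388]), 'orientation': array([-2.35191712, -0.01696044, -2.55846309])}
charge_top [(0.57, [231.9, 191.2, 7.4, 4.4])]
fire_top [(0.51, [251.0, 177.2, 7.6, 8.4])]
stop_top [(0.6, [264.5, 166.1, 6.2, 11.2])]
mains_top []
drawer_front [(0.66, [260.0, 214.9, 40.6, 38.1]), (0.43, [215.7, 183.2, 137.0, 111.9])]
degausser [(0.86, [214.9, 183.7, 137.9, 112.3])]
top {'fovy': 47.775571950184826, 'cx': 255.6188746850973, 'cy': 192.74709918009134, 'eye': array([ 191.35517308,  -38.22724731, 1751.26573163]), 'orientation': array([-2.91845416, -0.00369454, -1.51714835])}
charge_top [(0.69, [253.4, 141.9, 39.0, 31.5]), (0.63, [249.4, 173.2, 6.1, 5.0])]
fire_top [(0.16, [251.7, 174.7, 9.3, 4.7])]
stop_top [(0.72, [269.3, 151.7, 115.0, 134.6]), (0.39, [300.5, 188.1, 11.8, 9.7])]
mains_top [(0.42, [299.9, 186.8, 10.3, 7.2])]
drawer_front [(0.8, [256.3, 205.9, 49.0, 29.6])]
degausser [(0.86, [270.6, 151.7, 114.7, 132.4])]
0.7 [-0.49692488  0.31500559 -0.26364391] 85.63561711943257 [-3.14147673e+00 -3.26108301e-05  4.17862907e-01]
```

View pics/side0.png

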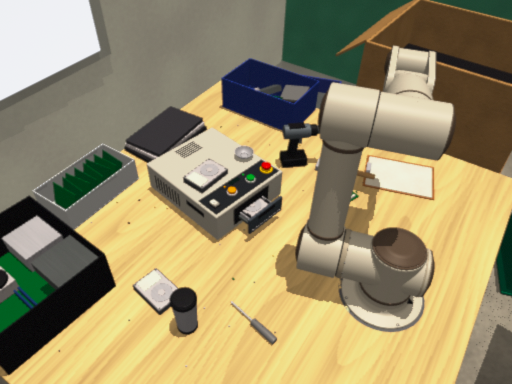

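View pics/top0.png

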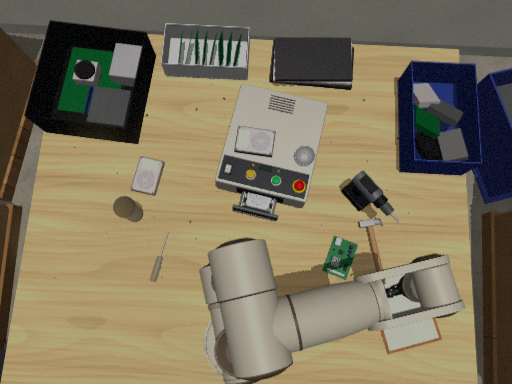

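Run:
```python
import cv2
a=cv2.imread("pics/side0.png")[120:260,140:300];cv2.imwrite("pics/side0z.png",cv2.resize(a,(800,700)[:2] if 0 else (680,595),interpolation=cv2.INTER_CUBIC))
a=cv2.imread("pics/top0.png")[75:235,200:340];cv2.imwrite("pics/top0z.png",cv2.resize(a,(525,600),interpolation=cv2.INTER_CUBIC))
```

```text
(no output)
```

View pics/side0z.png

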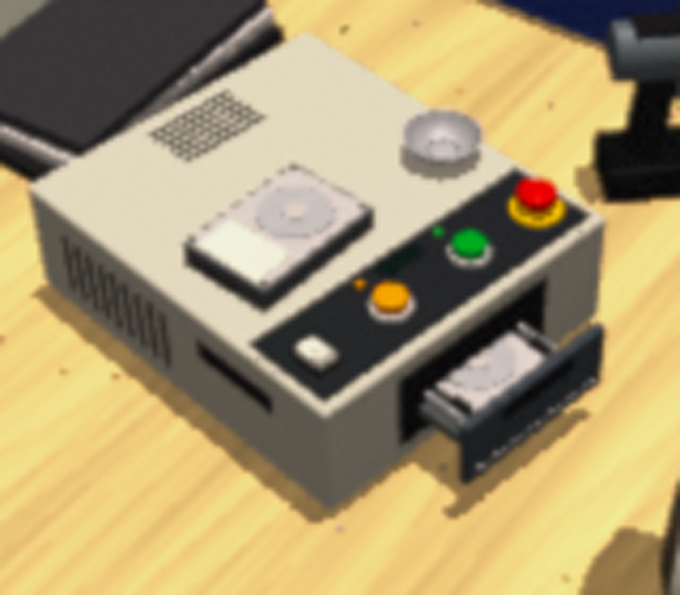

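View pics/top0z.png

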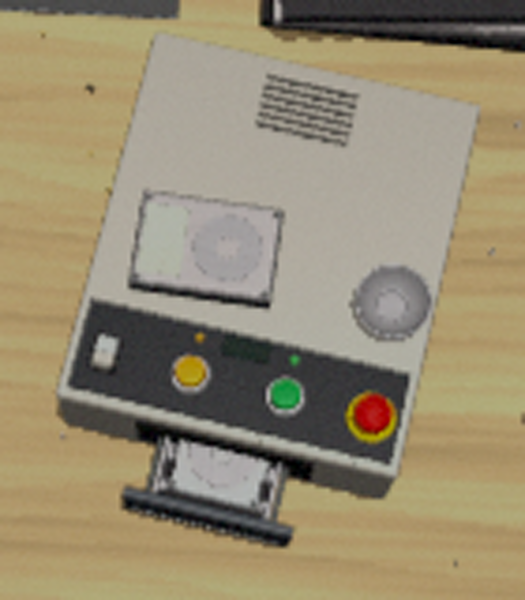

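Both views show the degausser with amber at about (251,174) top / (232,190) side, green at (276,180) / (251,177), and the drawer partly open. The front area looks clear. I'll fit the pose with these points from both cameras.

```bash
cat > h.py <<'E'
import numpy as np,cv2
from scipy.spatial.transform import Rotation as R
from scipy.optimize import least_squares
from station import r
def proj(n,P):
    c=r.camera_model(n); M=R.from_euler('xyz',c["orientation"]).as_matrix()
    f=192/np.tan(np.radians(c["fovy"]/2))
    q=(np.atleast_2d(P)-c["eye"])@M
    return np.c_[c["cx"]+f*q[:,0]/q[:,2], c["cy"]+f*q[:,1]/q[:,2]]
def w(pose,L):
    x,y,a=pose; L=np.atleast_2d(L); c,s=np.cos(a),np.sin(a)
    return np.c_[x+c*L[:,0]-s*L[:,1], y+s*L[:,0]+c*L[:,1], L[:,2]]
E
python3 - <<'E'
from h import *
L=dict(amber=(55,50,155),green=(55,-50,155),red=(55,-140,170),mains=(55,140,152),fl=(0,180,140),bl=(420,180,140),br=(420,-180,140),fr=(0,-180,140))
T=dict(amber=(190,371),green=(286,394),red=(372,412),mains=(105,351),fl=(62,393),bl=(155,35),br=(478,105),fr=(391,475))
S=dict(amber=(391,297),green=(470,243),red=(537,192),mains=(316,350),fl=(327,415),bl=(35,188),br=(305,35),fr=(602,217))
def px(o,z,off): return np.array(o)/z+off
def res(p):
    P=[];
    for n,D,z,off in(("top",T,3.75,(200,75)),("side",S,4.25,(140,120))):
        k=list(D); P.append(proj(n,w(p[:3],[L[i] for i in k]))-np.array([px(D[i],z,off) for i in k]))
    return np.concatenate(P).ravel()
s=least_squares(res,[450,0,0.2],loss='soft_l1'); p=s.x
print(p); print(res(p).reshape(-1,2).round(1))
np.save("pose.npy",p)
# drawer: upper front edge ends, outer face at x=-(d+12), z=116
top=[px(i,3.75,(200,75)) for i in((125,490),(292,528))]
sd=[px(i,4.25,(140,120)) for i in((462,432),(602,328))]
for d in range(30,120,10):
    P=w(p,[(-d-12,90,116),(-d-12,-90,116)])
    print(d,(proj("top",P)-top).round(1).ravel(),(proj("side",P)-sd).round(1).ravel())
print(w(p,[L['amber'],L['green'],(-92,0,95)]))
E
```

```text
[561.59324439 -39.93569933  -6.46948334]
[[-0.3  0.2]
 [-0.3  0.1]
 [ 0.3 -0.1]
 [-0.4  0.3]
 [-2.4  1. ]
 [-0.4 -1.3]
 [ 0.7 -0.2]
 [ 1.6  1.1]
 [-0.1 -0.2]
 [-0.1 -0.1]
 [ 0.1 -1.8]
 [-0.2 -0.1]
 [-0.4  0.5]
 [-2.8 -0.6]
 [ 0.1 -1.6]
 [ 1.4 -0.1]]
30 [ 1.1 -7.7  2.  -6.9] [-6.  -5.9 -6.1 -5.6]
40 [ 0.4 -5.2  1.4 -4.4] [-4.1 -4.5 -4.2 -4.3]
50 [-0.2 -2.7  0.8 -1.9] [-2.1 -3.1 -2.2 -3.1]
60 [-0.9 -0.2  0.2  0.6] [-0.1 -1.6 -0.3 -1.8]
70 [-1.5  2.2 -0.4  3.2] [ 1.9 -0.2  1.7 -0.5]
80 [-2.2  4.7 -1.   5.7] [3.9 1.3 3.7 0.8]
90 [-2.8  7.2 -1.6  8.2] [5.9 2.7 5.7 2.1]
100 [-3.5  9.7 -2.2 10.7] [7.9 4.2 7.7 3.5]
110 [-4.1 12.2 -2.8 13.3] [9.9 5.7 9.7 4.8]
[[624.9026736   -0.98809128 155.        ]
 [606.38044704 -99.2577566  155.        ]
 [471.18515229 -22.89525089  95.        ]]
```

Run:
```python
from h import *
p=np.load("pose.npy"); p[2]=(p[2]+np.pi)%(2*np.pi)-np.pi; print(p); np.save("pose.npy",p)
o=[np.pi,0,p[2]]
r.gripper_close(20)
r.movep(w(p,(-135,0,230))[0],o); print(r.get_state()["time"],r.get_state()["q"])
r.move_linear(w(p,(-135,0,92))[0],vel=200)
for t in range(3):
    g=r.move_linear(w(p,(-20,0,92))[0],vel=60,guard=22)
    s=r.get_state(); c=np.cos(p[2]);sn=np.sin(p[2]);d=s["position"]-[p[0],p[1],0]
    print(g,s["time"],"local x",c*d[0]+sn*d[1],s["position"],s["force"])
    if not g or c*d[0]+sn*d[1]>-32: break
cv2.imwrite("pics/top1.png",r.get_image("top"));cv2.imwrite("pics/side1.png",r.get_image("side"))
a=cv2.imread("pics/top1.png")[75:235,200:340];b=cv2.imread("pics/side1.png")[120:260,140:300]
cv2.imwrite("pics/z1.png",np.hstack([cv2.resize(a,(350,400)),cv2.resize(b,(450,400))]))
```

```text
[ 5.61593244e+02 -3.99356993e+01 -1.86298037e-01]
3.4417 [-2.15680547e-01 -1.59092866e-01  1.74830091e+00 -1.42383360e-04
  1.55242233e+00  1.54172147e+00]
False 6.35 local x -20.338968357025426 [541.60106804 -36.19574096  91.95797229] [-4.79404569 -1.87950053 -0.18205958]
```

View pics/z1.png

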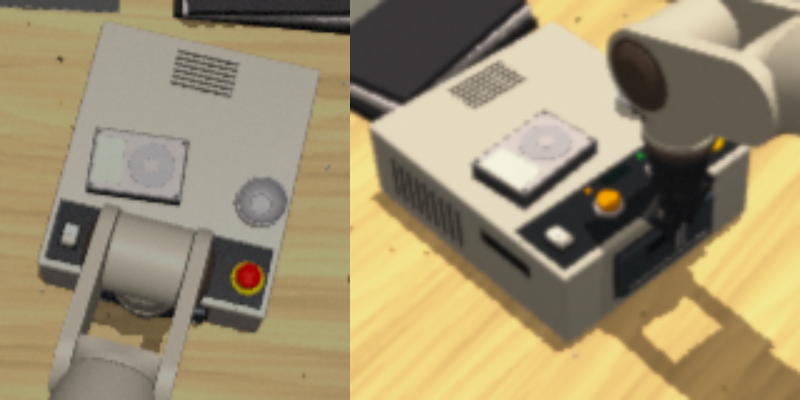

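Force is only about 5 N, which is sliding friction. The drawer is nearly home, but the stop hasn't been reached, so I'll keep pushing to the firm stop.

Run:
```python
from h import *
p=np.load("pose.npy");c=np.cos(p[2]);sn=np.sin(p[2])
for x in (-17,-14,-11,-8,-5):
    g=r.move_linear(w(p,(x,0,92))[0],vel=15,guard=15)
    s=r.get_state(); d=s["position"]-[p[0],p[1],0]
    print(x,g,s["time"],"local x",c*d[0]+sn*d[1],s["force"])
    if g or np.hypot(*s["force"][:2])>16: break
```

```text
-17 True 6.6583 local x -20.523115744718062 [ 0.54995255 -0.4512622   0.55467283]
```

Run:
```python
from h import *
p=np.load("pose.npy");c=np.cos(p[2]);sn=np.sin(p[2])
for x,gd in ((-15,22),):
    g=r.move_linear(w(p,(x,0,92))[0],vel=15,guard=gd)
    s=r.get_state(); d=s["position"]-[p[0],p[1],0]
    print(x,g,s["time"],"local x",c*d[0]+sn*d[1],s["force"])
r.move_linear(w(p,(-90,0,92))[0],vel=150)
r.move_linear(w(p,(-140,0,230))[0],vel=200)
print(r.get_state()["time"])
a=r.get_image("top")[75:235,200:340];b=r.get_image("side")[120:260,140:300]
cv2.imwrite("pics/z2.png",np.hstack([cv2.resize(a,(350,400)),cv2.resize(b,(450,400))]))
```

```text
-15 True 6.9083 local x -20.617896842756778 [0.15066566 0.05786741 0.28993479]
8.4
```

View pics/z2.png

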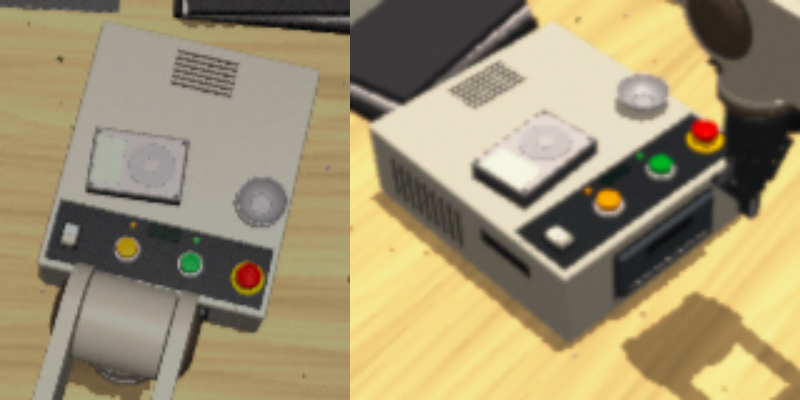

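The drawer panel sits flush with the chassis, and two pushes both met the hard stop at the same place. Next is amber.

Run:
```python
from h import *
p=np.load("pose.npy");o=[np.pi,0,p[2]]
r.movep(w(p,(55,50,215))[0],o)
r.move_linear(w(p,(55,50,165))[0],vel=120)
for t in range(3):
    g=r.move_linear(w(p,(55,50,147.5))[0],vel=20,guard=20)
    s=r.get_state(); print(g,s["time"],s["position"],s["force"])
    if not g or s["position"][2]<151.5: break
g=r.move_linear(w(p,(55,50,147))[0],vel=15,guard=25)
s=r.get_state(); print(g,s["time"],s["position"],s["force"])
r.move_linear(w(p,(55,50,215))[0],vel=120)
r.move_linear(w(p,(-60,0,230))[0],vel=200)
print(r.get_state()["time"])
a=r.get_image("top")[75:235,200:340];b=r.get_image("side")[140:220,190:290]
cv2.imwrite("pics/z3.png",np.hstack([cv2.resize(a,(300,400)),cv2.resize(b,(500,400),interpolation=cv2.INTER_CUBIC)]))
```

```text
True 10.65 [625.02521309  -0.9710436  149.86393573] [-1.7912299  -0.57974026  8.45600162]
True 10.8583 [625.04448835  -0.98419195 149.79201363] [-3.46697209  0.99235651 11.37329204]
12.3417
```

View pics/z3.png

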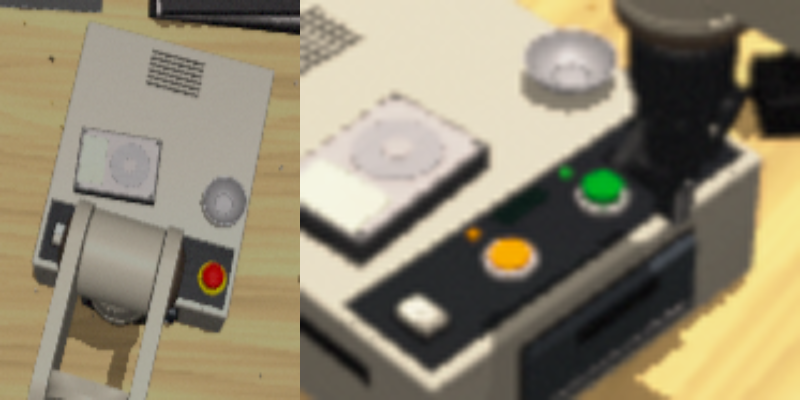

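Amber is down: it hit a hard stop at z = 149.8 (150 expected) and now looks clearly lower than green. The drawer is still home. Now green.

Run:
```python
from h import *
p=np.load("pose.npy");o=[np.pi,0,p[2]]
r.move_linear(w(p,(55,-50,215))[0],vel=150)
r.move_linear(w(p,(55,-50,165))[0],vel=120)
for t in range(3):
    g=r.move_linear(w(p,(55,-50,147.5))[0],vel=20,guard=20)
    s=r.get_state(); print(g,s["time"],s["position"],s["force"])
    if not g or s["position"][2]<151: break
g=r.move_linear(w(p,(55,-50,147))[0],vel=15,guard=25)
s=r.get_state(); print(g,s["time"],s["position"],s["force"])
r.hold(0.3)
r.move_linear(w(p,(55,-50,215))[0],vel=120)
r.move_linear(w(p,(-60,-50,240))[0],vel=200)
r.movep([233,-525,231],[np.pi,0,.418])
print(r.get_state()["time"],r.get_state()["force"])
a=r.get_image("top")[75:235,200:340];b=r.get_image("side")[120:240,150:300]
cv2.imwrite("pics/z4.png",np.hstack([cv2.resize(a,(300,400)),cv2.resize(b,(500,400),interpolation=cv2.INTER_CUBIC)]))
```

```text
True 14.75 [606.50229279 -99.29759951 150.01160966] [-2.38374395  0.37093921  8.83722415]
True 14.9583 [606.54832221 -99.30056344 149.97647481] [-3.24817585  1.0729054  10.72959824]
18.575 [-0.14185279  0.08132132 -0.01945853]
```

View pics/z4.png

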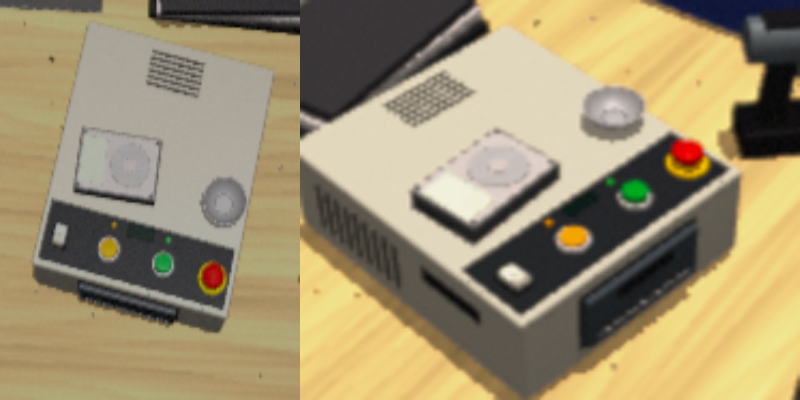

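The drawer is flush, amber is in, green has sprung back, and the red stop, rocker, drive and dish look unchanged. Before handing in, I'll check the drawer numerically.

Run:
```python
from h import *
p=np.load("pose.npy")
for d in (0,5,10):
    P=w(p,[(-d-12,90,116),(-d-12,-90,116),(-d-12,-90,40),(-d-12,90,40)])
    print(d,proj("side",P).round(1).tolist())
# side crop px: front TL (580,300)->, TR (697,226), BR (694,283), BL(580,347)
print([(150+x/3.333,120+y/3.333) for x,y in((580,298),(697,225),(694,283),(580,347))])
r.hand_in()
```

```text
0 [[236.9, 211.5], [269.8, 187.8], [268.9, 201.5], [237.0, 225.2]]
5 [[237.9, 212.2], [270.7, 188.4], [269.8, 202.1], [238.0, 225.9]]
10 [[238.8, 212.9], [271.7, 189.0], [270.7, 202.7], [238.9, 226.6]]
[(324.017401740174, 209.4089408940894), (359.1209120912091, 187.5067506750675), (358.2208220822082, 204.9084908490849), (324.017401740174, 224.1104110411041)]
the job is handed in; nothing more can be done
```

The job is done and handed in at about 18.6 s of the 48 s allowed, with no verdict reported.

- **Drawer:** I pushed it with closed fingers until it met a hard stop. Two more pushes stopped within 0.1 mm of each other.
- **Amber button:** I pressed it to its stop at z = 149.8 mm, where 150 is expected. In the pictures it stays down, lower than green.
- **Green button:** I pressed it to its stop at z = 150.0 mm, held it 0.3 s and released it, and it sprang back.
- **Moving clear:** The arm went back to its start pose, and the tool force there read about zero.

**Last pictures:** The drawer is flush and amber is in. The red stop, mains rocker, drive and dish look unchanged. I did not view the rest of the bench after the moves; the arm passed above those things.

**Drawer check:** This was an eye-read comparison with the predicted closed position in the side picture. My printout had a crop-offset error in the columns. With that corrected, three of the four corners agree with fully home to within 1–3 px. The lower right row is about 3 px off, so this check is coarse. The repeated hard stop is the stronger evidence.

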